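Screw the purge elbow on until its outlet points at the mark

TASK

The brass hose elbow has only been started by hand on the threaded stub of the purge unit's sloping panel. Screw it further on, clockwise, until its outlet points at the red paint mark on the panel, and leave it there; do not run it far past the mark and back it off, or the taper thread will leak. Leave the bottle, the tape roll and the nut driver where they are.

Things in the scene. Friction and masses are not known exactly. Their poses are not given: they have to be found in the camera images.
- stub_foot (a point): foot of the fixed steel threaded stub, on the white panel (246 x 254 mm) of a fixed grey wedge-shaped case. The panel slopes 35 degrees, rising away from the robot. z: out of the panel along the thread's axis; x: up the slope; y: level. Gauge (12 mm proud) and knob (20 mm proud) stand at the panel's lower corners, 110 mm from the axis, a flat switch between them
- elbow_flats (a point): middle of the brass elbow's square body, on the thread's axis, 68.5 mm out from the panel at joint 0. Two flat sides (at +-y) 30 mm apart, 34 mm long in x, 36 mm tall in z: grasp these, gripper along the thread's axis. Above: only a 2 mm boss. 14 to 30 mm below: neck up to 36 mm wide; then a hexagon 38 mm wide. x: the way the outlet points; z: out of the panel
- elbow_outlet (a point): centre of the open end of the elbow's outlet, a barbed hose tail 22 mm thick that runs square to the thread's axis (parallel to the panel), 74 mm from the axis, at the same distance from the panel as elbow_flats. Axes as elbow_flats
- elbow (a joint): turn of the elbow on its thread, rad, growing clockwise as seen looking at the panel from outside. 0: outlet points straight down the slope; starts at 0 to 1; the mark is met at 2.4 to 4.0 (under one turn). Right-hand, 3 mm pitch: it nears the panel 0.48 mm per rad. Stiff (0.3 N m), stays where left; range -0.5 to 5.6
- mark (a point): middle of the flat red paint mark on the panel: a bar 8 mm wide with an arrow head pointing at the stub, 80 to 120 mm from the thread's axis; this point is 98 mm from it. x: straight away from the thread's axis along the panel, the way the outlet must point; z: out of the panel
- wash_bottle: loose white squeeze bottle with red nozzle, 53 mm diameter, 155 mm tall, standing at the right of the case; origin at its underside
- tape_roll: loose roll of amber tape lying flat, 66 mm diameter, 13 mm high, at the left of the case; origin at its underside
- driver: loose nut driver with an orange handle, 152 mm long, 17 mm thick, lying in front of the case; origin at its underside

How it is judged:
At the end, for the whole second after the job is handed in: the elbow's outlet points at the red mark to within 0.16 rad (9 degrees) either way, and the elbow is at rest (angle between the x axis of elbow_outlet and the x axis of mark, either way round below 0.16 rad and x of elbow_outlet in the frame of mark above -0.06 m and velocity of joint elbow between -0.05 and 0.05 rad/s); the robot touches nothing.
It fails at once if the elbow is run more than about 25 degrees past the mark (y of elbow_outlet in the frame of mark below -0.032 m and x of elbow_outlet in the frame of mark above -0.09 m).
It fails at once if the bottle is pushed more than 30 mm or tipped (distance of wash_bottle from where it was at the start of the episode above 0.03 m or angle between wash_bottle's own z axis and vertical above 0.4 rad).
It fails at once if the tape roll is pushed more than 30 mm (distance of tape_roll from where it was at the start of the episode above 0.03 m).
It fails at once if the nut driver is pushed more than 30 mm (distance of driver from where it was at the start of the episode above 0.03 m).
It also fails if it takes over 58 s, if anything falls off the work surface, if the arm or the gripper's body presses on something with over 40 N, if the wrist force passes 120 N, or if a joint passes its speed limit or range.

ROBOT

A 6-joint arm with a two-finger parallel gripper is mounted at the origin on a cart in front of the work surface, level with it; the furniture and walls round the work are solid. World frame = base frame: x ahead of the robot, y to its left, z up, the work surface at z = 0. Lengths are in m, angles in rad, forces in N, time in s.
With the tool pointing down it reaches from about 0.225 to 0.875 m from the base axis. Payload 3.4 kg.
Tool frame: the origin (TCP) lies on the centre line of the jaws, within the pads' length; the fingertips stand 11 mm ahead of it and the grasp point (between the pads) lies 8 mm behind it; z points along the fingers, y is the line along which they close (so a half turn about z gives the same grasp; the last joint's range is limited). The gripper opens to 85 mm and grips with 20 to 120 N. Pads are 22 mm wide; open, the fingers measure 114 mm over their backs; the gripper's body (76 mm by 85 mm) begins 54 mm behind the grasp point. The pads swing forward as they close: fully open they stand 13 mm farther back than shut.
Start: joints at [1.203, 0.276, 1.505, -0, 1.361, -0.121], TCP at [0.14, 0.558, 0.242] pointing down, gripper open.
Joint ranges: [-2.89, 2.89], [-0.75, 2.08], [0.22, 2.7], [-1.18, 4.32], [0.11, 2.71], [-2.7, 2.7]. Speed limits (rad/s): [2.57, 2.57, 3.14, 3.14, 3.14, 3.14].

INTERFACE

Orientations are given as a unit quaternion [w, x, y, z].
In Python, from rig import manip, eyes, job gives the robot as it stands.
- The arm moves only by the tool drive_tool, never from a script. Its argument "rows" is a list of rows, each a list of 3 entries, a list of its own where there are three numbers: the turn, a rotation vector about the world's x, y, z in rad, then the shift along the world's x, y, z in cm, then the finger opening in cm, from 0 to 8.54. A call has 1 to 8 rows; each row shifts and turns the commanded pose from where the row before left it; what a row does not reach is not made up. A row lasts 1/8 s, in which the tool goes at most 62.5 mm and 10.7 degrees, less where a joint would pass 70% of its speed; a pose out of reach is approached as far as the arm can. A call is refused whole if a number of a shift passes 6.25 or a number of a turn 0.188, either way. A call with a gripper value outside its range is refused whole. The fingers move at their own pace and stop on an object; "force" is the grip in N (left out, the last holds). Time passes only in rows, so rows that do not move let the fingers close. It gives the time, the measured TCP pose, the force, the opening and the grip force at its end, in the units of the state.
- manip.get_state(): the state, without advancing time (a new reading comes with each control period).
- eyes.get_image(name): name is "side" or "top" or "wrist"; returns the picture (420x560x3 uint8, red, green, blue); there is no depth.
- eyes.get_calibration(name): a dict with "camera_matrix" (3x3 intrinsics, pixels), "k1" (the pictures are not rectified: a ray, as slopes to the right and down, at radius r is drawn at 1 + k1 r^2 times it, then the intrinsics apply), "view" (4x4, takes a point from world to camera coordinates). Camera axes: x right, y up, looking along -z (the intrinsics and any distortion apply to the point x, -y, -z); pixel columns grow to the right and rows downward; lengths in m; the calibration is good to about 2 mm. A picture is of the moment at which its call begins: read the wrist's pose just before it. get_calibration takes no time and is no camera call; for the wrist camera it gives the pose at the moment of the call.
- job.sign_off(): hands the job in; it is judged then, once.
The state is a dict: "clock": time; "qpos": joint angles; "qd": joint speeds; "effort": joint torques, N m; "position": TCP position; "ee_rot": TCP orientation; "contact_force": force on the tool from outside, world axes, zero at the start; "moment": the same for the moment, N m; "width": finger opening in m; "gripper_force": force on a finger pad.
Only numpy, scipy, OpenCV 4.12 (cv2) and the standard library are available. Lean on these libraries where they do the work, as an engineer would, in place of code of your own. Each camera call takes 0.05 s, during which the arm holds its last target. There are 200 camera calls.

## Working session

There is one attempt and no reset: what is moved stays moved. The work goes in short steps, Python scripts to look and compute and a tool call to move; the robot and the scene stay as the last step left them, time stands still between calls to the robot, and variables do not carry over. Pictures are saved under pics/ and viewed, at most 10 in all, crops included, and the job is handed in when it is done.

Besides the shell and the picture viewer there is one more tool, called after "Call:" as name(argument=value, ...) on one line, values as JSON. drive_tool: Moves the arm, as the interface text tells. Its arguments: {"type":"object","properties":{"rows":{"type":"array"},"force":{"type":"number"}},"required":["rows"]}

```bash
mkdir -p pics; python3 - <<'E'
from rig import manip, eyes, job
import cv2, numpy as np
for n in ["side","top"]:
    im=eyes.get_image(n); cv2.imwrite(f"pics/{n}0.png",im[:,:,::-1])
    c=eyes.get_calibration(n); print(n,c)
print(manip.get_state())
E
```

```text
side {'camera_matrix': array([[480.83039591,   0.        , 272.0938276 ],
       [  0.        , 480.83039591, 206.7894345 ],
       [  0.        ,   0.        ,   1.        ]]), 'k1': 0.04490130087660888, 'view': array([[-0.99742528,  0.07120889,  0.00849153,  0.53363563],
       [-0.03220448, -0.55056281,  0.83417232, -0.0525534 ],
       [ 0.0640756 ,  0.8317511 ,  0.55143851, -1.21061444],
       [ 0.        ,  0.        ,  0.        ,  1.        ]])}
top {'camera_matrix': array([[438.91899039,   0.        , 275.19687192],
       [  0.        , 438.91899039, 199.74672373],
       [  0.        ,   0.        ,   1.        ]]), 'k1': 0.010278757857288809, 'view': array([[-0.00183714, -0.99997274, -0.00715196,  0.07197671],
       [ 0.98729734, -0.00295002,  0.15885609, -0.57025785],
       [-0.15887286, -0.00676927,  0.98727584, -0.8830628 ],
       [ 0.        ,  0.        ,  0.        ,  1.        ]])}
{'clock': 0.1, 'qpos': array([ 1.20302420e+00,  2.76531642e-01,  1.50601757e+00, -1.47116247e-05,
        1.36069499e+00, -1.21016550e-01]), 'qd': array([ 0.00146476, -0.00337471, -0.00203536, -0.00017697,  0.00010325,
        0.00071225]), 'effort': array([ 2.43966424e-03, -4.17706275e+01, -2.46401632e+01, -1.47125743e-04,
        5.91059506e-03,  2.47318360e-05]), 'position': array([0.14030302, 0.55714912, 0.24152186]), 'ee_rot': array([-1.92833400e-04,  1.23063448e-01,  9.92398461e-01, -8.02979698e-04]), 'contact_force': array([ 0.46625004, -1.12171788,  0.05001148]), 'moment': array([ 0.02926669, -0.04809196, -0.04102869]), 'gripper_force': 0.0, 'width': 0.08551890242843942}
```

View pics/side0.png

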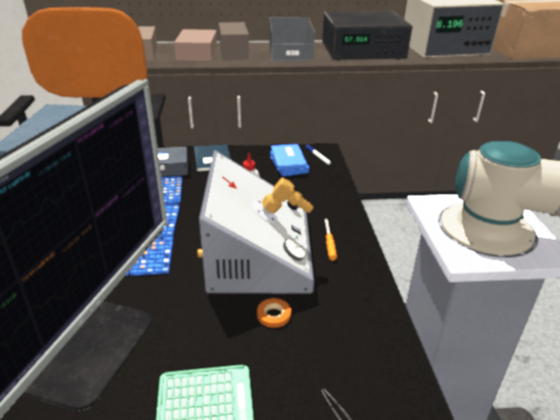

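View pics/top0.png

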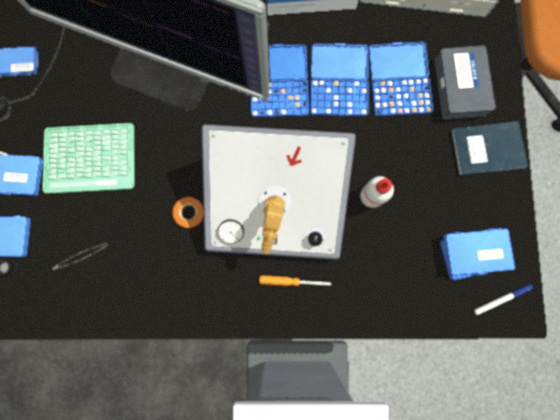

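```bash
python3 - <<'E'
import cv2, numpy as np
a=cv2.imread("pics/top0.png")[115:270,190:370]; a=cv2.resize(a,None,fx=3.3,fy=3.3,interpolation=cv2.INTER_CUBIC)
cv2.imwrite("pics/topc.png",a)
b=cv2.imread("pics/side0.png")[145:300,190:330]; b=cv2.resize(b,None,fx=3.8,fy=3.8,interpolation=cv2.INTER_CUBIC)
cv2.imwrite("pics/sidec.png",b)
E
```

```text
(no output)
```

View pics/topc.png

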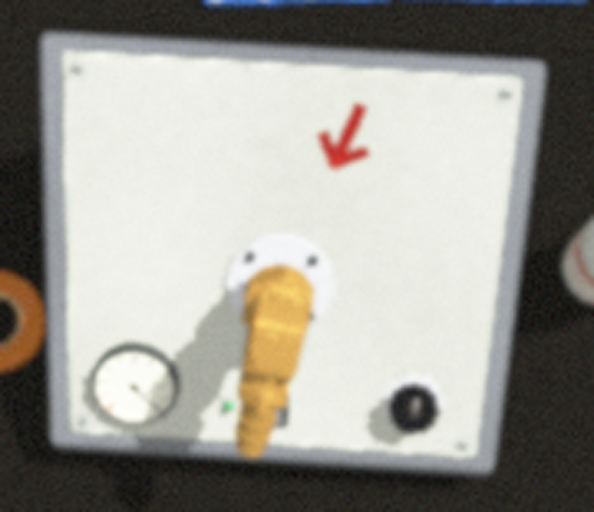

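View pics/sidec.png

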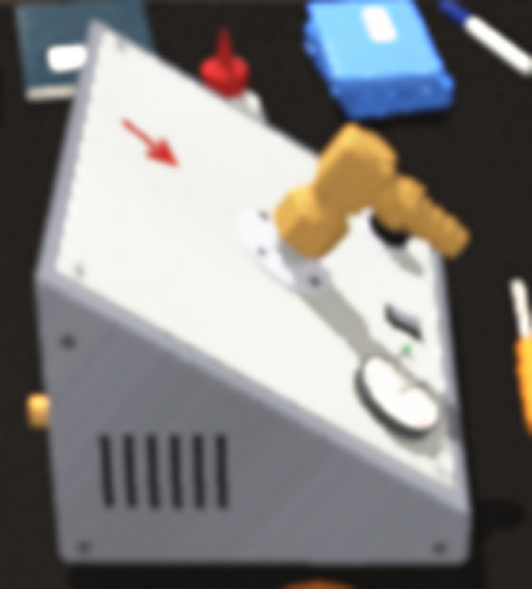

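```bash
cat > h.py <<'E'
import numpy as np, cv2
from rig import eyes
def ray(cal,px):
    K=cal["camera_matrix"];D=np.array([cal["k1"],0,0,0.])
    u=cv2.undistortPoints(np.array([[px]],float),K,D)[0,0]
    R=cal["view"][:3,:3];t=cal["view"][:3,3]
    d=R.T@np.array([u[0],-u[1],-1]); return -R.T@t,d/np.linalg.norm(d)
def tri(rays):
    A=sum(np.eye(3)-np.outer(d,d) for o,d in rays);b=sum((np.eye(3)-np.outer(d,d))@o for o,d in rays)
    p=np.linalg.solve(A,b); return p,max(np.linalg.norm(np.cross(p-o,d)) for o,d in rays)
def proj(cal,p):
    q=cal["view"][:3,:3]@p+cal["view"][:3,3]; s=np.array([q[0],-q[1]])/-q[2]
    s=s*(1+cal["k1"]*(s@s)); return cal["camera_matrix"][:2,:2]@s+cal["camera_matrix"][:2,2]
def onplane(r,p0,n): o,d=r; return o+d*((p0-o)@n/(d@n))
E
python3 - <<'E'
from h import *
ct=eyes.get_calibration("top");cs=eyes.get_calibration("side")
T=lambda x,y:ray(ct,(190+(x+.5)/3.3-.5,115+(y+.5)/3.3-.5)); S=lambda x,y:ray(cs,(190+(x+.5)/3.8-.5,145+(y+.5)/3.8-.5))
P={}
for n,t,s in [("sUR",(505,95),(121,43)),("sUL",(76,70),(80,270)),("sDL",(82,424),(443,466)),("mtail",(361,107),(124,122)),("mtip",(335,168),(178,165)),("hR",(312,261),(264,216)),("hL",(249,257),(262,251)),("gauge",(133,385),(398,395)),("outlet",(250,457),(460,240))]:
    P[n],e=tri([T(*t),S(*s)]); print(n,P[n].round(4),round(e*1000,1))
pts=np.array([P[k] for k in ["sUR","sUL","sDL","mtail","mtip","hR","hL"]]);c=pts.mean(0)
n=np.linalg.svd(pts-c)[2][2];n*=np.sign(n[2]);print("n",n,"tilt",np.degrees(np.arccos(n[2])),"yaw",np.degrees(np.arctan2(-n[1],-n[0])), ((pts-c)@n*1000).round(1))
e=P["sUR"]-P["sUL"];print("level edge yaw",np.degrees(np.arctan2(e[0],-e[1])),np.linalg.norm(e))
m=P["mtip"]-P["mtail"];print("mark len",np.linalg.norm(m)); 
foot=P["mtip"]+m/np.linalg.norm(m)*.08;print("foot",foot,"gauge dist",np.linalg.norm(P["gauge"]-foot))
print("elbow guess",foot+n*.068)
E
```

```text
sUR [ 0.6496 -0.0528  0.1933] 0.0
sUL [0.6661 0.1837 0.1897] 0.2
sDL [0.4789 0.1949 0.0618] 0.7
mtail [0.6466 0.0257 0.1831] 0.5
mtip [0.6168 0.0398 0.1619] 0.3
hR [0.5682 0.0527 0.1336] 0.3
hL [0.5709 0.0893 0.1339] 0.5
gauge [0.5006 0.1611 0.0847] 0.3
outlet [0.457  0.0881 0.1359] 2.3
n [-0.55404587  0.05098136  0.83092363] tilt 33.80626560671882 yaw -5.25735191327754 [ 0.9  0.8 -1.2 -2.  -2.4  1.7  2.3]
level edge yaw -3.996610236239762 0.2370710171003141
mark len 0.03918863393593786
foot [0.55592991 0.06850842 0.11868527] gauge dist 0.11308054071704877
elbow guess [0.51825479 0.07197515 0.17518808]
```

```bash
cat >> h.py <<'E'
from rig import manip
from scipy.spatial.transform import Rotation as Ro
yaw=np.radians(-4.2); tl=np.radians(35)
N=np.array([-np.sin(tl)*np.cos(yaw),-np.sin(tl)*np.sin(yaw),np.cos(tl)])
L=np.array([-np.sin(yaw),np.cos(yaw),0]); U=np.cross(L,N)
def target(q):  # tool rotation for elbow angle q
    y=L*np.cos(q)+U*np.sin(q); z=-N
    return Ro.from_matrix(np.c_[np.cross(y,z),y,z])
def delta(p,q):
    s=manip.get_state(); R=Ro.from_quat(s["ee_rot"],scalar_first=True)
    rv=(target(q)*R.inv()).as_rotvec()
    print("turn",rv.round(3),"shift cm",((p-s["position"])*100).round(2),"F",s["contact_force"].round(1),"q",s["qpos"].round(2),"t",s["clock"])
E
python3 - <<'E'
from h import *
print(N,L,U); delta(np.array([.5173,.0747,.1744])+.10*N,.12)
E
```

```text
[-0.57203608  0.0420077   0.81915204] [0.0732382  0.99731448 0.        ] [ 0.81695219 -0.05999322  0.57357644]
turn [-0.059 -0.608  0.052] shift cm [ 31.98 -47.82   1.48] F [ 0.5 -1.1  0.1] q [ 1.2   0.28  1.51 -0.    1.36 -0.12] t 0.1
```

Call:
drive_tool(rows=[[[0,0,0],[2,-5,1],8.54],[[0,0,0],[3,-5,1],8.54],[[0,-0.07,0],[3,-5,0],8.54],[[0,-0.09,0.01],[3,-5,0],8.54],[[-0.01,-0.09,0.01],[3,-5,0],8.54],[[-0.01,-0.09,0.01],[3,-5,0],8.54],[[-0.01,-0.09,0.01],[3,-5,0],8.54],[[-0.01,-0.09,0.01],[3,-5,0],8.54]])

```text
clock: 1.1
position: [0.3707, 0.1563, 0.2624]
ee_rot: [0.259, 0.092, 0.961, 0.013]
contact_force: [1.3, 0.5, -0.7]
width: 0.0854
gripper_force: 0.0
```

Call:
drive_tool(rows=[[[-0.01,-0.09,0],[4,-4,0],8.54],[[0,0,0],[4,-3,0],8.54],[[0,0,0],[0,0,0],8.54],[[0,0,0],[0,0,0],8.54]])

```text
clock: 1.6
position: [0.4498, 0.0872, 0.2615]
ee_rot: [0.3, 0.091, 0.95, 0.012]
contact_force: [-0.0, 0.2, 0.2]
width: 0.0857
gripper_force: 0.0
```

```bash
python3 - <<'E'
from h import *
import pickle
delta(np.array([.5173,.0747,.1744])+.10*N,.12)
pickle.dump(eyes.get_calibration("wrist"),open("w1.pkl","wb"))
im=eyes.get_image("wrist");cv2.imwrite("pics/w1.png",im[:,:,::-1])
E
```

```text
turn [-0.009 -0.001 -0.004] shift cm [ 1.03 -0.83 -0.52] F [-0.   0.2  0.2] q [ 0.12 -0.18  2.11 -0.17  0.62 -1.15] t 1.6
```

View pics/w1.png

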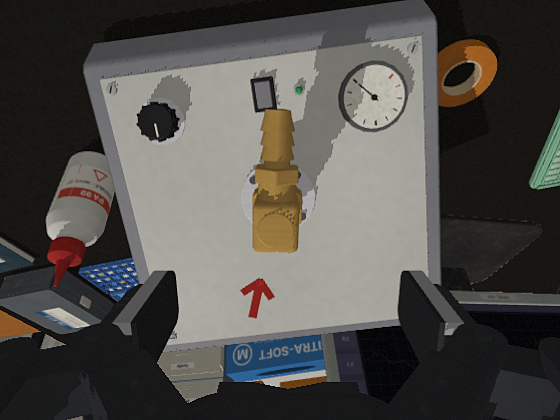

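```bash
python3 - <<'E'
from h import *
import pickle
c=pickle.load(open("w1.pkl","rb"))
p0=np.array([.5562,.0720,.1187]); W=lambda x,y,h:onplane(ray(c,(x,y)),p0+h*N,N)
def lc(p): d=p-p0; return np.array([d@L,d@U])*1000
for n,px,h in [("gauge",(374,96),.012),("knob",(157,121),.02),("mtip",(260,279),0),("mtail",(253,317),0),("mL",(245,293),0),("mR",(272,293),0),("boss",(277,228),.0885),("botL",(254,252),.0865),("botR",(298,249),.0865),("out",(279,112),.0685),("outL",(265,140),.0685),("outR",(294,139),.0685),("scrR",(112,88),0),("scrL",(413,46),0),("hU",(303,215),.004),("hR",(253,179),.004)]:
    print(n,lc(W(*px,h)).round(1))
import scipy.optimize as so
g,k=lc(W(374,96,.012)),lc(W(157,121,.02))
print("foot (L,U) mm",so.fsolve(lambda f:[np.linalg.norm(g-f)-110,np.linalg.norm(k-f)-110],[0,0]))
print("tool L,U",lc(manip.get_state()["position"]))
E
```

```text
gauge [ 84.1 -71.5]
knob [-81.4 -73.5]
mtip [-25.7  75.5]
mtail [-37.8 113.5]
mL [-41.4  87.8]
mR [-16.8  90.9]
boss [ 1.4 -0.9]
botL [-15.5  14. ]
botR [12.8 15.5]
out [ 11.3 -70. ]
outL [  0.3 -53.9]
outR [ 18.7 -52.3]
scrR [-117.4 -102.4]
scrL [ 118.8 -104.5]
hU [19.8 18.6]
hR [-18.  -17.7]
foot (L,U) mm [ 0.49129438 -0.06696131]
tool L,U [ 8.10076864 -6.1269656 ]
```

```bash
cat >> h.py <<'E'
F=np.array([.5562,.0720,.1187])+.0007*L+.0002*U
E
python3 - <<'E'
from h import *
delta(F+.069*N,.14); print(N*8)
E
```

```text
turn [ 0.002 -0.001 -0.022] shift cm [ 6.74 -1.24 -8.63] F [0.3 0.3 0.2] q [ 0.12 -0.19  2.11 -0.17  0.62 -1.15] t 1.65
[-4.57628867  0.33606163  6.55321635]
```

Call:
drive_tool(rows=[[[0,0,-0.022],[0.9,-0.8,-0.3],8.54],[[0,0,0],[1.2,-0.1,-1.7],8.54],[[0,0,0],[1.2,-0.1,-1.7],8.54],[[0,0,0],[1.2,-0.1,-1.7],8.54],[[0,0,0],[0,0,0],8.54],[[0,0,0],[0,0,0],8.54]])

```text
clock: 2.4
position: [0.4954, 0.0772, 0.2086]
ee_rot: [0.301, 0.101, 0.948, 0.009]
contact_force: [-0.1, -0.0, -0.1]
width: 0.0852
gripper_force: 0.0
```

```bash
python3 - <<'E'
from h import *
delta(F+.069*N,.14)
E
```

```text
turn [ 0.002  0.001 -0.001] shift cm [ 2.15 -0.17 -3.33] F [-0.1 -0.  -0.1] q [ 0.08 -0.05  2.16 -0.21  0.43 -1.12] t 2.4
```

Call:
drive_tool(rows=[[[0,0,0],[0.7,-0.05,-1.1],8.54],[[0,0,0],[0.7,-0.06,-1.1],8.54],[[0,0,0],[0.7,-0.06,-1.1],8.54],[[0,0,0],[0.05,0,-0.03],8.54],[[0,0,0],[0,0,0],8.54]])

```text
clock: 3.02
position: [0.5171, 0.0748, 0.1748]
ee_rot: [0.301, 0.101, 0.948, 0.009]
contact_force: [0.8, 0.8, -0.5]
width: 0.0853
gripper_force: 0.0
```

Call:
drive_tool(rows=[[[0,0,0],[0,0,0],4],[[0,0,0],[0,0,0],3],[[0,0,0],[0,0,0],2],[[0,0,0],[0,0,0],2],[[0,0,0],[0,0,0],2],[[0,0,0],[0,0,0],2],[[0,0,0],[0,0,0],2]], force=60)

```text
clock: 3.9
position: [0.5169, 0.0748, 0.1754]
ee_rot: [0.301, 0.101, 0.948, 0.009]
contact_force: [-4.4, -0.9, 5.9]
width: 0.029
gripper_force: 62.4
```

```bash
python3 - <<'E'
from h import *
delta(F+.069*N,.14); s=manip.get_state(); print(s["width"],s["gripper_force"],s["moment"])
c=eyes.get_calibration("wrist")
im=eyes.get_image("wrist");cv2.imwrite("pics/w2.png",im[:,:,::-1])
for k in (6,3): print((-N*.18).round(4))
E
```

```text
turn [0.003 0.001 0.   ] shift cm [ 0.01  0.08 -0.01] F [-4.4 -0.9  5.9] q [ 0.07  0.03  2.18 -0.26  0.33 -1.07] t 3.9
0.028952321629360307 62.42856502532959 [-0.0878225   0.31878929 -0.15299066]
[ 0.103  -0.0076 -0.1474]
[ 0.103  -0.0076 -0.1474]
```

View pics/w2.png

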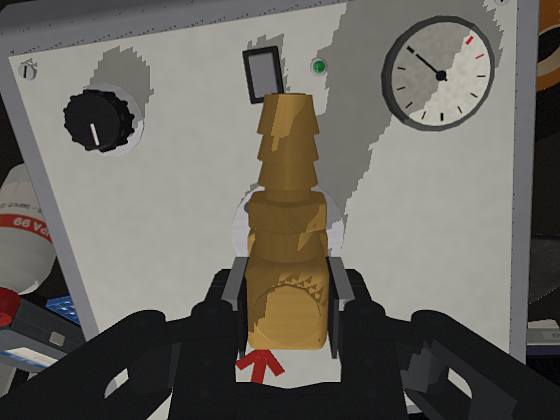

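Call:
drive_tool(rows=[[[0.05,-0.004,-0.074],[0.003,0,-0.004],2],[[0.086,-0.006,-0.123],[0.004,0,-0.006],2],[[0.086,-0.006,-0.123],[0.004,0,-0.006],2],[[0.086,-0.006,-0.123],[0.004,0,-0.006],2],[[0,0,0],[0,0,0],2]])

```text
clock: 4.58
position: [0.5173, 0.0752, 0.1754]
ee_rot: [0.287, 0.351, 0.887, 0.089]
contact_force: [-3.3, 0.2, 6.1]
width: 0.0289
gripper_force: 62.6
```

```bash
cat >> h.py <<'E'
def measq(tag):
    "wrist image: brass tail centre line -> elbow angle, via plane at 68 mm; tool angle too"
    s=manip.get_state();c=eyes.get_calibration("wrist");im=eyes.get_image("wrist");cv2.imwrite(f"pics/{tag}.png",im[:,:,::-1])
    hsv=cv2.cvtColor(im,cv2.COLOR_RGB2HSV);m=cv2.inRange(hsv,(12,120,50),(24,255,255))
    m=cv2.morphologyEx(m,cv2.MORPH_OPEN,np.ones((3,3)))
    n,lab,st,cen=cv2.connectedComponentsWithStats(m); 
    E=F+.067*N; P=[]
    best=None
    for i in range(1,n):
        if st[i,4]>2000 and (best is None or st[i,4]>st[best,4]): best=i
    ys,xs=np.nonzero(lab==best)
    sel=np.arange(0,len(xs),5); d=np.array([onplane(ray(c,(xs[i],ys[i])),E,N)-E for i in sel])
    l,u=d@L,d@U; r=np.hypot(l,u); k=(r>.045)&(r<.075)
    v=np.array([np.mean((l/r)[k]),np.mean((u/r)[k])]); q=np.arctan2(v[0],-v[1])%(2*np.pi)
    R=Ro.from_quat(s["ee_rot"],scalar_first=True).as_matrix(); y=R[:,1]
    qt=np.arctan2(y@U,y@L)%(2*np.pi)
    print("elbow q",q.round(3),"tool q",qt.round(3),"axis err",np.degrees(np.arccos(R[:,2]@-N)).round(2),"maxr",r.max().round(3),k.sum(),"TCP L,U,N mm",[round(float((s["position"]-F)@a)*1000,1) for a in (L,U,N)],"F",s["contact_force"].round(1),"M",s["moment"].round(2),"j",s["qpos"].round(2),"t",s["clock"])
E
python3 -c "
from h import *
measq('w3')"
```

```text
elbow q 0.692 tool q 0.679 axis err 0.14 maxr 0.073 873 TCP L,U,N mm [-0.4, 0.4, 68.9] F [-3.3  0.2  6.1] M [0.15 0.3  0.01] j [ 0.07  0.03  2.18 -0.26  0.33 -0.53] t 4.575
```

Call:
drive_tool(rows=[[[0.086,-0.006,-0.123],[0.004,0,-0.006],2],[[0.1,-0.007,-0.143],[0.005,0,-0.007],2],[[0.1,-0.007,-0.143],[0.005,0,-0.007],2],[[0.1,-0.007,-0.143],[0.005,0,-0.007],2],[[0.1,-0.007,-0.143],[0.005,0,-0.007],2],[[0.1,-0.007,-0.143],[0.005,0,-0.007],2],[[0.1,-0.007,-0.143],[0.005,0,-0.007],2],[[0,0,0],[0,0,0],2]])

```text
clock: 5.62
position: [0.5185, 0.0751, 0.1756]
ee_rot: [0.185, 0.79, 0.535, 0.236]
contact_force: [-2.2, -0.8, 4.8]
width: 0.0287
gripper_force: 62.4
```

```bash
python3 -c "
from h import *
measq('w4')"
```

```text
elbow q 1.918 tool q 1.878 axis err 0.19 maxr 0.074 909 TCP L,U,N mm [-0.4, 1.5, 68.3] F [-2.2 -0.8  4.8] M [-0.07 -0.03 -0.27] j [ 0.06  0.03  2.18 -0.23  0.33  0.63] t 5.625
```

Call:
drive_tool(rows=[[[0.1,-0.007,-0.143],[0.005,0,-0.007],2],[[0.1,-0.007,-0.143],[0.005,0,-0.007],2],[[0.1,-0.007,-0.143],[0.005,0,-0.007],2],[[0.1,-0.007,-0.143],[0.005,0,-0.007],2],[[0.1,-0.007,-0.143],[0.005,0,-0.007],2],[[0.1,-0.007,-0.143],[0.005,0,-0.007],2],[[0.1,-0.007,-0.143],[0.005,0,-0.007],2],[[0,0,0],[0,0,0],2]])

```text
clock: 6.68
position: [0.5191, 0.0741, 0.1753]
ee_rot: [0.014, 0.953, -0.014, 0.301]
contact_force: [-1.4, -6.9, 6.4]
width: 0.0288
gripper_force: 62.4
```

```bash
python3 -c "
from h import *
measq('w5')"
```

```text
elbow q 3.129 tool q 3.099 axis err 0.38 maxr 0.076 953 TCP L,U,N mm [-1.3, 1.8, 67.7] F [-1.4 -6.9  6.4] M [-1.2  -0.12 -1.03] j [ 0.05  0.03  2.18 -0.21  0.32  1.84] t 6.675
```

View pics/w5.png

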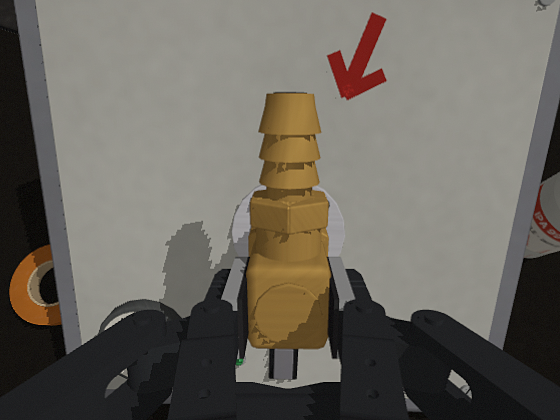

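Call:
drive_tool(rows=[[[0.097,-0.007,-0.139],[0.005,0,-0.007],2],[[0.097,-0.007,-0.139],[0.005,0,-0.007],2],[[0,0,0],[0,0,0],2],[[0,0,0],[0,0,0],2]])

```text
clock: 7.22
position: [0.519, 0.0739, 0.175]
ee_rot: [-0.036, 0.937, -0.174, 0.3]
contact_force: [-1.4, -7.6, 7.2]
width: 0.0289
gripper_force: 62.5
```

```bash
python3 - <<'E'
from h import *
measq('w6')
c=eyes.get_calibration("wrist");im=cv2.imread("pics/w6.png");hsv=cv2.cvtColor(im,cv2.COLOR_BGR2HSV)
m=cv2.inRange(hsv,(0,150,70),(6,255,255))|cv2.inRange(hsv,(174,150,70),(180,255,255))
m[220:]=0;m[:,:180]=0;m[:,400:]=0
ys,xs=np.nonzero(m);print(len(xs),xs.mean(),ys.mean(),xs.min(),xs.max(),ys.min(),ys.max())
d=onplane(ray(c,(xs.mean(),ys.mean())),F,N)-F
print("mark L,U",d@L,d@U,"r",np.linalg.norm(d),"q",np.arctan2(d@L,-d@U)%6.2832)
E
```

```text
elbow q 3.459 tool q 3.438 axis err 0.39 maxr 0.076 955 TCP L,U,N mm [-1.6, 1.6, 67.5] F [-1.4 -7.6  7.2] M [-1.29 -0.01 -1.08] j [ 0.05  0.03  2.19 -0.22  0.32  2.18] t 7.225
2128 295.421992481203 49.294642857142854 264 327 0 86
mark L,U -0.03216132964496675 0.0920589059934243 r 0.09751509266384537 q 3.4777083165677416
```

View pics/w6.png

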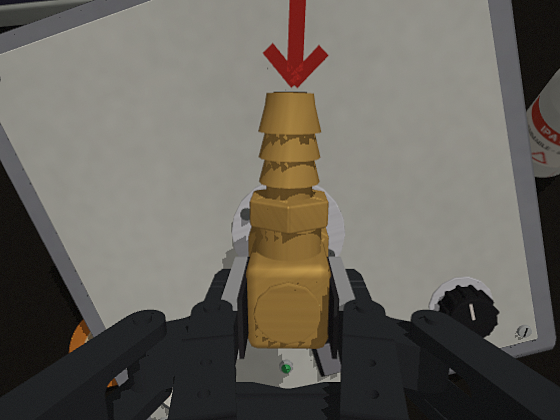

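The picture shows the outlet (290,93) lined up with the arrow tip (296,86); about 0.02 rad left, well inside tolerance. Next: release and retreat.

Call:
drive_tool(rows=[[[0,0,0],[0,0,0],5],[[0,0,0],[0,0,0],7],[[0,0,0],[0,0,0],7.5],[[0,0,0],[0,0,0],7.5],[[0,0,0],[0,0,0],7.5]])

```text
clock: 7.9
position: [0.5179, 0.075, 0.1736]
ee_rot: [-0.037, 0.937, -0.174, 0.299]
contact_force: [-0.1, -0.3, -0.3]
width: 0.0749
gripper_force: 0.0
```

Call:
drive_tool(rows=[[[0,0,0],[-0.6,0.04,0.82],7.5],[[0,0,0],[-1.15,0.08,1.64],7.5],[[0,0,0],[-1.15,0.08,1.64],7.5],[[0,0,0],[-1.15,0.08,1.64],7.5],[[0,0,0],[-1.15,0.08,1.64],7.5],[[0,0,0],[-0.6,0.04,0.82],7.5],[[0,0,0],[0,0,0],7.5],[[0,0,0],[0,0,0],7.5]])

```text
clock: 8.9
position: [0.4598, 0.0789, 0.2552]
ee_rot: [-0.037, 0.938, -0.174, 0.299]
contact_force: [0.3, 0.4, -0.9]
width: 0.0749
gripper_force: 0.0
```

```bash
python3 -c "
from h import *
measq('w7')"
```

```text
elbow q 3.458 tool q 3.438 axis err 0.4 maxr 0.076 318 TCP L,U,N mm [-0.9, -1.1, 167.2] F [ 0.3  0.4 -0.9] M [ 0.03  0.3  -0.06] j [ 0.08 -0.17  2.12 -0.15  0.59  2.12] t 8.9
```

View pics/w7.png

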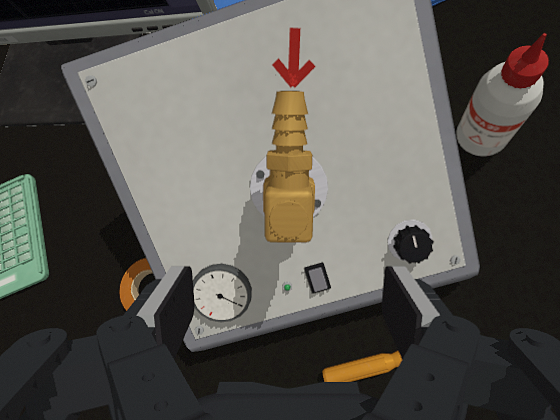

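The elbow (outlet end at 290,93) points at the arrow (tip 293,86). The bottle and driver are where they were, and the robot is clear.

```bash
python3 -c "
from rig import job
print(job.sign_off())"
```

```text
the job is handed in; nothing more can be done
None
```

I screwed the elbow on clockwise until its outlet pointed at the red mark, about 0.02 rad short of it by my camera measurement (0.16 rad is allowed), then released it, backed the arm clear and handed the job in; no verdict came back.

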